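Seat the vial in the reader and relatch its cover

ROBOT

A 7-joint arm with a two-finger parallel gripper is mounted at the origin on the work surface; the furniture and walls round the work are solid. World frame = base frame: x ahead of the robot, y to its left, z up, the work surface at z = 0. Lengths are in m, angles in rad, forces in N, time in s.
With the tool pointing down it reaches from about 0.4 to 0.9 m from the base axis. Payload 5.5 kg.
Tool frame: the origin (TCP) lies at the very end of the fingers, on their centre line; the grasp point (between the pads) lies arm.grip_point_offset behind it (arm.grip_point_offset is the distance from the TCP to the grasp point, in m); z points along the fingers, y is the direction in which the jaws open and shut (so a half turn about z gives the same grasp; the last joint's range is limited). The gripper opens to 85 mm and grips with 20 to 120 N. Pads are 22 mm wide; open, the fingers measure 114 mm over their backs; the gripper's body (76 mm by 85 mm) begins 54 mm behind the grasp point. The pads swing forward as they close: fully open they stand 13 mm farther back than shut.
Start: joints at [1.516, 0.501, -0.427, 1.55, 0.221, 1.138, -0.21], TCP at [0.203, -0.617, 0.231] pointing down, gripper open.
Joint ranges: [-2.88, 2.88], [-0.31, 2.03], [-1.54, 1.56], [0.2, 2.42], [-1.41, 4.55], [0.19, 2.02], [-2.57, 2.57]. Speed limits (rad/s): [2.57, 2.57, 3.14, 3.14, 3.14, 3.14, 3.14].

INTERFACE

Orientations are given as a unit quaternion [w, x, y, z].
In Python, from plant import arm gives the robot as it stands.
- The arm moves only by the tool move_arm, never from a script. Its argument "series" is a list that holds one entry, the list of rows, each a list of 7 numbers: the shift along the tool's x, y, z in m, then the turn, a rotation vector about the tool's x, y, z in degrees, then the finger opening in m, from 0 to 0.0854. A call has 1 to 10 rows; each row shifts and turns the pose as measured when the row begins, along the tool's axes as they then stand; what a row does not reach is not made up. A row lasts 1/10 s, in which the tool goes at most 50 mm and 8.59 degrees, less where a joint would pass 70% of its speed; a pose out of reach is approached as far as the arm can. A call is refused whole if a number of a shift passes 0.05 or a number of a turn 8.59, either way. A call with a gripper value outside its range is refused whole. The fingers move at their own pace and stop on an object; "grip_force" is the grip in N (left out, the last holds). Time passes only in rows, so rows that do not move let the fingers close. It gives the time, the measured TCP pose, the force and the opening at its end, in the units of the state.
- arm.state(): the state, without advancing time (a new reading comes with each control period).
- arm.snapshot(name): name is "scene" or "top" or "wrist"; returns the picture (384x512x3 uint8, blue, green, red); there is no depth.
- arm.camera_info(name): a dict with "fx", "fy", "cx", "cy" (pixels), "rvec" (rotation vector, rad) and "tvec" (3), from world to camera coordinates, as OpenCV has them. Camera axes: x right, y down, z forward; pixel columns grow to the right and rows downward; lengths in m; the calibration is good to about 2 mm. A picture is of the moment at which its call begins: read the wrist's pose just before it. camera_info takes no time and is no camera call; for the wrist camera it gives the pose at the moment of the call.
- arm.finish_job(): hands the job in, once; it reports no verdict.
Trained networks look in the newest picture that a camera, given by its name, has taken for a name from the list of things; names that differ only in an ending like _2 or _b are one class to them, and where a whole thing is asked for, a point or a joint stands for the part that bears it (a point fixed in the world has none). Each returns a list of dicts, best first, with "score" (0 to 1); they miss things now and then, are a little off and sometimes report something else, mostly with a low value. They report only what shows in the picture. A call takes as long as a camera call.
- arm.look_for(camera, label): "rect" ([left, top, right, bottom] in pixels, round what is visible of it).
- arm.silhouettes(camera, label): "mask" (384x512 bool, what is visible of it) and "rect" ([left, top, right, bottom] in pixels, round what is visible of it).
- arm.pinpoint(camera, label): "position" ([column, row] in pixels: a listed point, or the origin of a listed thing).
The state is a dict: "t": time; "joint_positions": joint angles; "dq": joint speeds; "effort": joint torques, N m; "ee_pos": TCP position; "tool_rot": TCP orientation; "force": force on the tool from outside, world axes, zero at the start; "moment": the same for the moment, N m; "width": opening from 0.0 (shut) to 1.0 (fully open).
Only numpy, scipy, OpenCV 4.12 (cv2) and the standard library are available. Lean on these libraries where they do the work, as an engineer would, in place of code of your own. Each camera call takes 0.05 s, during which the arm holds its last target.

TASK

Press the front of the vial reader's push-latch cover once so that it pops open, and push the vial inside down with a fingertip until it is fully home. Then push the cover down again and press it until it latches shut. Nothing is to be gripped or lifted, and the glassware and bottle beside the reader stay where they are.

Things in the scene. Friction and masses are not known exactly. Their poses are not given: they have to be found in the camera images.
- reader: White bench-top vial reader, fixed, 140 (x) x 112 (y) x 64 mm high without its cover. Origin: centre of its underside, on the bench. Its front (display window) faces its own -x. Under the cover lies an open chamber, x = -42 to +46 mm, y = -42 to +42 mm, floor 22 mm below the rim.
- cover (a joint): Angle of the grey cover, rad: about 0.01 latched shut, negative pressed in (soft stop near -0.046, 5 mm at the front edge), 1.45 fully open, nearly upright. Push-push latch: from shut, pressed in to the stop (5 to 8 N at the mark) and let go, it springs open in about 2 s. Pushed shut, pressed to the stop and let go, it stays shut; a further full press opens it again.
- cover_press (a point): Centre of the ridged press mark on the top (outer) face of the cover, 97 mm from the hinge, 15 mm from the front edge, 77 mm above the bench when latched. The cover is a flat plate 112 mm long, 100 mm wide, 6 mm thick; latched, it floats 7 mm above the rim. Axes at 0: as the reader's.
- cover_hinge (a point): Middle of the cover's hinge line, along the reader's far edge: in the plane of the cover's underside, 70.5 mm above the bench, at the reader's x = +52 mm. The spring pushes the cover open with 0.19 (open) to 0.36 Nm (shut). To close the upright cover, push its outer face from behind towards the front, then down; pressing straight down on its edge jams.
- vial (a joint): Height of the capped vial above its home position, m: 0 = fully home (cap resting on its steel collar), starts 0.008 to 0.013 raised. A springy collar holds it where it is left; about 3 N pushes it down.
- vial_top (a point): Centre of the top of the vial's black round cap (22 mm in diameter, 8 mm high). It lies 16 mm in front of the reader's centre; when home its top is 52 mm above the bench, 12 mm below the rim.
- bottle: Loose brown dropper bottle with red bulb, 37 mm wide, 96 mm high, beside the reader; not to be disturbed. Origin: centre of its underside.
- jar: Loose clear weighing bottle, 36 mm wide, 52 mm high, beside the reader; not to be disturbed. Origin: centre of its underside.
- beaker: Loose small beaker, 49 mm wide, 59 mm high, beside the reader; not to be disturbed. Origin: centre of its underside.

How it is judged:
By the outcome, as a careful person would: the job done as asked, in the order asked, and still so for the second after the job is handed in, with the robot touching nothing.
It also fails if it takes over 56 s, if anything falls off the work surface, if the arm or the gripper's body presses on something with over 40 N, if the wrist force passes 120 N, or if a joint passes its speed limit or range.

## Working session

There is one attempt and no reset: what is moved stays moved. The work goes in short steps, Python scripts to look and compute and a tool call to move; the robot and the scene stay as the last step left them, time stands still between calls to the robot, and variables do not carry over. Pictures are saved under pics/ and viewed, and the job is handed in when it is done.

Besides the shell and the picture viewer there is one more tool, called after "Call:" as name(argument=value, ...) on one line, values as JSON. move_arm: Moves the arm, as the interface text tells. Its arguments: {"type":"object","properties":{"series":{"type":"array"},"grip_force":{"type":"number"}},"required":["series"]}

```bash
ls; mkdir -p pics; python3 - <<'E'
from plant import arm
import cv2
s=arm.state(); print({k:s[k] for k in('t','ee_pos','tool_rot','force','width')}, arm.grip_point_offset)
for c in('scene','top','wrist'):
    cv2.imwrite(f'pics/{c}0.png',arm.snapshot(c))
    print(c,arm.camera_info(c))
    for l in('reader','cover_press','cover_hinge','bottle','jar','beaker','vial_top'):
        r=arm.pinpoint(c,l); print(l,[(x['position'],round(x['score'],2)) for x in r[:2]])
E
```

```text
pics
{'t': 0.0, 'ee_pos': array([ 0.20283057, -0.61681991,  0.23025281]), 'tool_rot': array([-9.55617893e-04,  9.87402477e-01,  1.58225853e-01, -1.19421662e-04]), 'force': array([0.02112671, 0.22945362, 0.22525361]), 'width': 1.0037142056832202} 0.0187
scene {'fx': 355.2654499529758, 'fy': 355.2654499529758, 'cx': 258.7824740927027, 'cy': 190.4699000792187, 'rvec': array([ 2.02873537, -0.54022404,  0.31868214]), 'tvec': array([-0.4215566 ,  0.21906898,  0.60754742])}
reader [([262.6, 247.9], 0.55), ([237.5, 221.1], 0.55)]
cover_press [([241.5, 220.3], 0.86)]
cover_hinge [([289.4, 215.6], 0.59)]
bottle [([272.2, 216.8], 0.58)]
jar [([302.5, 280.6], 0.68)]
beaker [([239.4, 220.2], 0.66)]
vial_top []
top {'fx': 426.74462880306413, 'fy': 426.74462880306413, 'cx': 258.9633478376803, 'cy': 193.31571996356905, 'rvec': array([ 2.15759458, -2.15722559,  0.10786904]), 'tvec': array([0.08659376, 0.50652472, 0.85768406])}
reader []
cover_press [([324.6, 231.2], 0.9)]
cover_hinge [([335.8, 183.6], 0.74)]
bottle [([274.6, 174.0], 0.52)]
jar [([378.2, 206.1], 0.89)]
beaker [([265.8, 204.8], 0.67)]
vial_top []
wrist {'fx': 307.92643508250734, 'fy': 307.92643508250734, 'cx': 255.51722113274377, 'cy': 188.31435867057354, 'rvec': array([-2.31985571,  1.67793276,  0.27689586]), 'tvec': array([-0.64986759, -0.04202299,  0.38036824])}
reader []
cover_press []
cover_hinge []
bottle []
jar []
beaker []
vial_top []
```

```bash
cat > h.py <<'E'
import numpy as np,cv2
from plant import arm
from scipy.spatial.transform import Rotation as R
def ray(c,uv,info=None):
    i=info or arm.camera_info(c); M,_=cv2.Rodrigues(i['rvec']); o=-M.T@i['tvec']
    d=M.T@np.array([(uv[0]-i['cx'])/i['fx'],(uv[1]-i['cy'])/i['fy'],1]); return o,d
def atz(c,uv,z,info=None):
    o,d=ray(c,uv,info); return o+d*(z-o[2])/d[2]
def proj(c,P,info=None):
    i=info or arm.camera_info(c); K=np.array([[i['fx'],0,i['cx']],[0,i['fy'],i['cy']],[0,0,1]])
    return cv2.projectPoints(np.atleast_2d(np.float64(P)),i['rvec'],i['tvec'],K,None)[0][:,0]
def rot(): w,x,y,z=arm.state()['tool_rot']; return R.from_quat([x,y,z,w])
def totool(d): return rot().inv().apply(d)
E
python3 - <<'E'
from h import *
for c,pr,hi in(('scene',(241.5,220.3),(289.4,215.6)),('top',(324.6,231.2),(335.8,183.6))):
    p=atz(c,pr,.077);h=atz(c,hi,.0705);print(c,p,h,np.linalg.norm((p-h)[:2]),np.degrees(np.arctan2(*(h-p)[1::-1])))
for l,uv in(('bottle',(274.6,174)),('jar',(378.2,206.1)),('beaker',(265.8,204.8))):print(l,atz('top',uv,0))
for l,uv in(('bottle',(272.2,216.8)),('jar',(302.5,280.6)),('beaker',(239.4,220.2))):print(l,atz('scene',uv,0))
E
python3 -c "
import cv2
for c in('scene','top','wrist'):
  cv2.imwrite(f'pics/{c}0b.png',cv2.resize(cv2.imread(f'pics/{c}0.png'),(800,600)))"
```

```text
scene [ 0.42710378 -0.03109367  0.077     ] [ 0.5285599  -0.05745374  0.0705    ] 0.1048246015203797 -14.56442240062114
top [ 0.42699013 -0.04146139  0.077     ] [ 0.52111327 -0.06605642  0.0705    ] 0.09728350984012961 -14.644334512371955
bottle [0.5517092  0.05336379 0.        ]
jar [ 0.48223513 -0.16718716  0.        ]
beaker [0.48506484 0.07240157 0.        ]
bottle [0.55131709 0.04631534 0.        ]
jar [ 0.48496529 -0.17224766  0.        ]
beaker [4.73722818e-01 7.33452443e-02 5.55111512e-17]
```

View pics/scene0b.png

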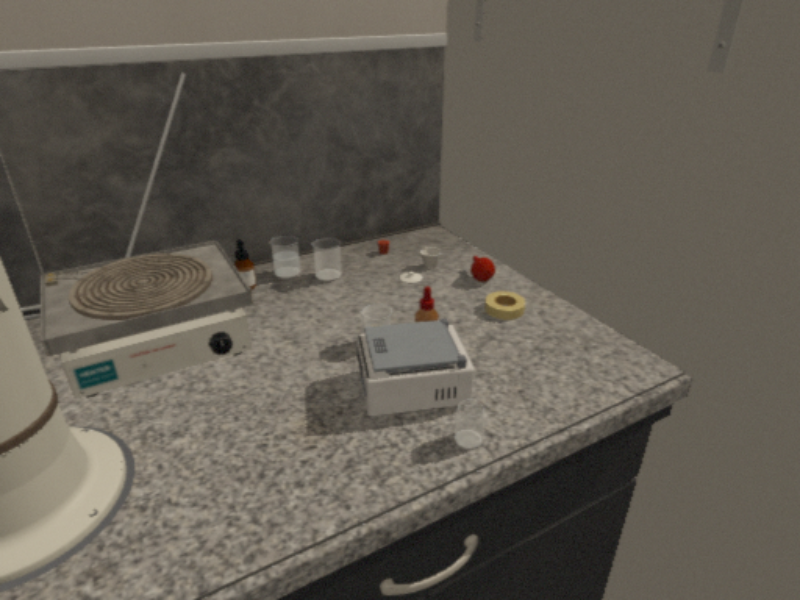

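View pics/top0b.png

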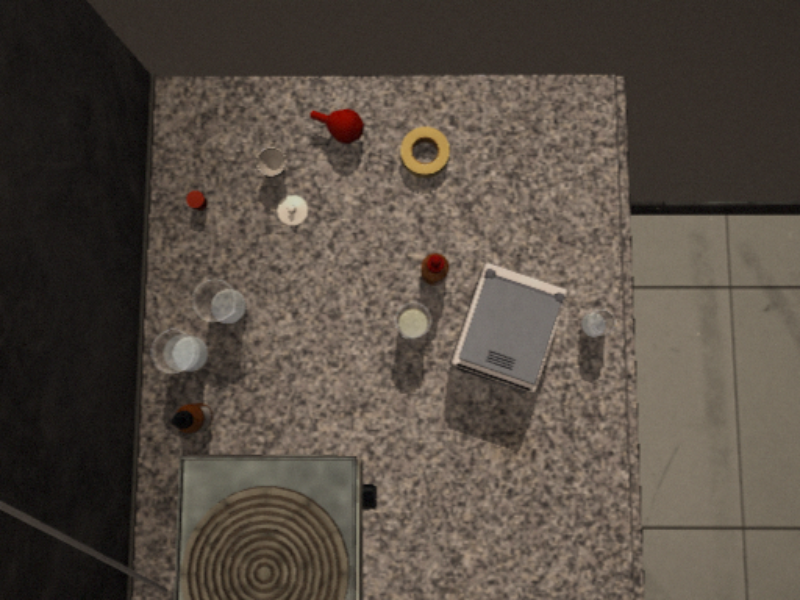

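Call:
move_arm(series=[[[0,0,-0.02,0,0,8.2,0],[0,0,-0.02,0,0,8.2,0],[0,0,-0.01,0,0,8.2,0],[0,0,0,0,0,8.2,0],[0,-0.045,0,0,0,0,0],[0,-0.045,0,0,0,0,0],[0,-0.045,0,0,0,0,0],[0,-0.045,0,0,0,0,0],[0,-0.045,0,0,0,0,0],[0,-0.045,0,0,0,0,0]]], grip_force=40)

```text
t: 2.2
ee_pos: [0.2768, -0.3554, 0.2813]
tool_rot: [0.001, 0.989, -0.145, 0.0]
force: [0.7, 0.1, 0.5]
width: -0.001
```

```bash
python3 - <<'E'
from h import *
s=arm.state();print(s['t'],s['ee_pos'],rot().as_matrix().round(3),s['width'],totool(np.array([.40,-.035,.28])-s['ee_pos']),s['force'],s['joint_positions'].round(2))
E
```

```text
2.2 [ 0.27678697 -0.35539892  0.28128853] [[ 0.958 -0.286  0.   ]
 [-0.286 -0.958 -0.002]
 [ 0.001  0.002 -1.   ]] -0.0014430354138358415 [ 0.02639572 -0.34225933  0.00062778] [0.65801868 0.12282451 0.51048787] [ 1.28  0.07 -0.45  1.97  0.04  1.11 -1.05]
```

Call:
move_arm(series=[[[0.003,-0.045,0,0,0,0,0],[0.003,-0.045,0,0,0,0,0],[0.003,-0.045,0,0,0,0,0],[0.003,-0.045,0,0,0,0,0],[0.003,-0.045,0,0,0,0,0],[0.003,-0.045,0,0,0,0,0],[0.003,-0.045,0,0,0,0,0],[0.003,-0.045,0,0,0,0,0]]])

```text
t: 3.0
ee_pos: [0.4058, -0.0032, 0.2821]
tool_rot: [0.006, 0.989, -0.145, 0.004]
force: [1.4, -1.1, -0.8]
width: -0.001
```

```bash
python3 - <<'E'
from h import *
s=arm.state();print(s['t'],s['ee_pos'],s['force'],s['joint_positions'].round(2))
i=arm.camera_info('wrist');im=arm.snapshot('wrist');cv2.imwrite('pics/w1.png',cv2.resize(im,(800,600)))
M,_=cv2.Rodrigues(i['rvec']);print('cam',-M.T@i['tvec'])
for l,z in(('cover_press',.077),('cover_hinge',.0705)):
    for r in arm.pinpoint('wrist',l)[:2]: print(l,r['score'],r['position'],atz('wrist',r['position'],z,i))
E
```

```text
3.0 [ 0.40578718 -0.00320376  0.28213261] [ 1.35989807 -1.1390071  -0.84663972] [ 0.89 -0.02 -0.94  2.05 -0.    1.1  -1.91]
cam [ 0.48422005 -0.02472496  0.42545309]
cover_press 0.91 [272.7, 133.1] [ 0.43049673 -0.03298084  0.077     ]
cover_hinge 0.92 [277.1, 37.5] [ 0.52388987 -0.06439278  0.0705    ]
```

View pics/w1.png

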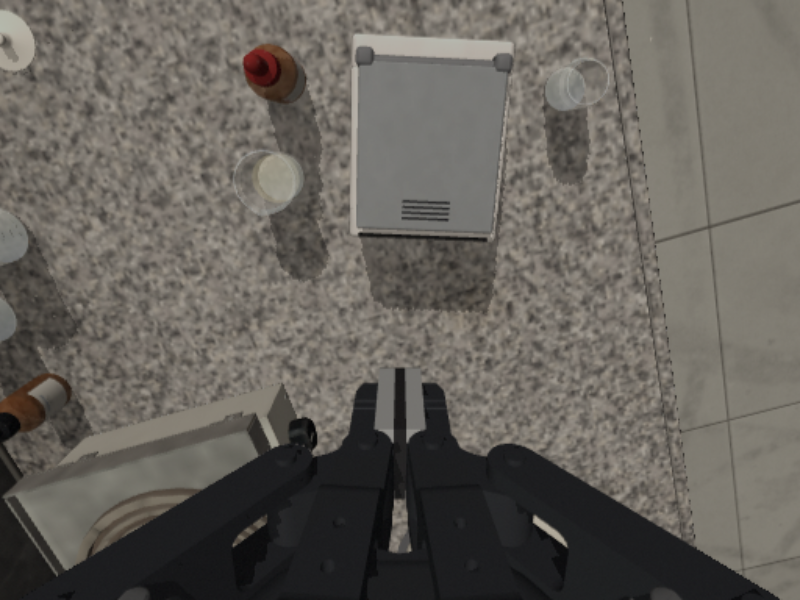

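```bash
python3 - <<'E'
from h import *
for k in range(2):
    s=arm.state();i=arm.camera_info('wrist');im=arm.snapshot('wrist')
    print(s['t'],s['ee_pos'],np.abs(s['dq']).max())
    for l,z in(('cover_press',.077),('cover_hinge',.0705)):
        for r in arm.pinpoint('wrist',l)[:1]: print(l,r['score'],r['position'],atz('wrist',r['position'],z,i))
cv2.imwrite('pics/w2.png',im)
m=arm.silhouettes('wrist','cover_press')[0]; print(m['rect'],m['score'])
c=max(cv2.findContours(m['mask'].astype('uint8'),0,2)[0],key=cv2.contourArea)
q=cv2.approxPolyDP(c,.04*cv2.arcLength(c,True),True)[:,0];P=np.array([atz('wrist',u,.077,i) for u in q]);print(q,P.round(4),P.mean(0))
E=np.roll(P,-1,0)-P;print(np.linalg.norm(E,axis=1),np.degrees(np.arctan2(E[:,1],E[:,0])))
arm.snapshot('top');m=arm.silhouettes('top','cover_press')[0]; print(m['rect'],m['score'])
c=max(cv2.findContours(m['mask'].astype('uint8'),0,2)[0],key=cv2.contourArea)
q=cv2.approxPolyDP(c,.04*cv2.arcLength(c,True),True)[:,0];P=np.array([atz('top',u,.077) for u in q]);print(q,P.round(4),P.mean(0))
E=np.roll(P,-1,0)-P;print(np.linalg.norm(E,axis=1),np.degrees(np.arctan2(E[:,1],E[:,0])))
E
```

```text
3.15 [ 0.40609903 -0.0019121   0.28209722] 0.07912152058758637
cover_press 0.72 [276.2, 135.4] [ 0.42741641 -0.03423195  0.077     ]
cover_hinge 0.82 [281.7, 41.9] [ 0.51920745 -0.06537642  0.0705    ]
3.3 [ 0.40495387 -0.00611321  0.28143017] 0.011708274699754159
cover_press 0.69 [266.4, 134.5] [ 0.42985786 -0.02846864  0.077     ]
cover_hinge 0.72 [273.0, 40.1] [ 0.52127841 -0.06233178  0.0705    ]
[221.4, 38.1, 323.1, 148.7] 0.81
[[236  34]
 [225 143]
 [311 148]
 [320  47]] [[ 0.5368 -0.0271  0.077 ]
 [ 0.4342  0.0191  0.077 ]
 [ 0.4004 -0.073   0.077 ]
 [ 0.5004 -0.1066  0.077 ]] [ 0.46795716 -0.04688011  0.077     ]
[0.11252452 0.09810866 0.10552631 0.08742804] [ 155.77544017 -110.1923413   -18.54687646   65.37098318]
[296.5, 180.0, 313.7, 224.1] 0.72
[[312 179]
 [296 223]
 [310 198]] [[ 0.5294 -0.0184  0.077 ]
 [ 0.4429  0.0139  0.077 ]
 [ 0.4918 -0.014   0.077 ]] [ 0.48802613 -0.00615269  0.077     ]
[0.09235069 0.05629499 0.03786666] [159.56386357 -29.64014084  -6.67986763]
```

```bash
python3 - <<'E'
from h import *
for k in range(3):
    s=arm.state();i=arm.camera_info('wrist');im=arm.snapshot('wrist')
    print(s['t'],s['ee_pos'],rot().as_rotvec(),np.abs(s['dq']).max())
    for l,z in(('cover_press',.077),('cover_hinge',.0705)):
        for r in arm.pinpoint('wrist',l)[:1]: print(l,r['score'],r['position'],atz('wrist',r['position'],z,i))
cv2.imwrite('pics/w3.png',cv2.resize(im[0:200,180:380],(800,600)))
cv2.imwrite('pics/w3raw.png',im)
P=.3
t=arm.snapshot('top');cv2.imwrite('pics/t3.png',cv2.resize(t[150:270,260:400],(700,600),interpolation=2))
np.save('w3.npy',np.r_[i['rvec'],i['tvec']])
E
```

```text
3.6 [ 0.40519014 -0.00576254  0.28154612] [ 3.0969177  -0.45625907  0.01022941] 0.006239112430630956
cover_press 0.96 [266.8, 133.5] [ 0.43114161 -0.02879716  0.077     ]
cover_hinge 0.81 [273.0, 38.7] [ 0.52292503 -0.06232548  0.0705    ]
3.75 [ 0.40529074 -0.00527743  0.28157716] [ 3.09724824 -0.45495496  0.01023811] 0.0038575914740638074
cover_press 0.62 [269.9, 133.8] [ 0.4299614  -0.03149578  0.077     ]
cover_hinge 0.96 [274.6, 43.0] [ 0.51869891 -0.06218711  0.0705    ]
3.9 [ 0.40536762 -0.00502855  0.28160577] [ 3.09739812 -0.45429653  0.01021113] 0.0022479869300139335
cover_press 0.6 [270.1, 138.1] [ 0.42530252 -0.0301134   0.077     ]
cover_hinge 0.8 [276.7, 41.2] [ 0.51979851 -0.06442365  0.0705    ]
```

View pics/w3.png

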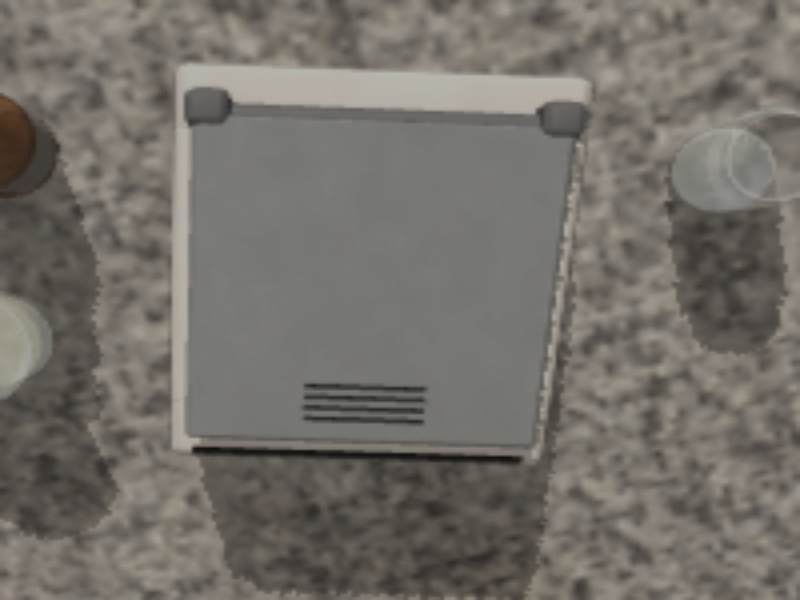

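View pics/t3.png

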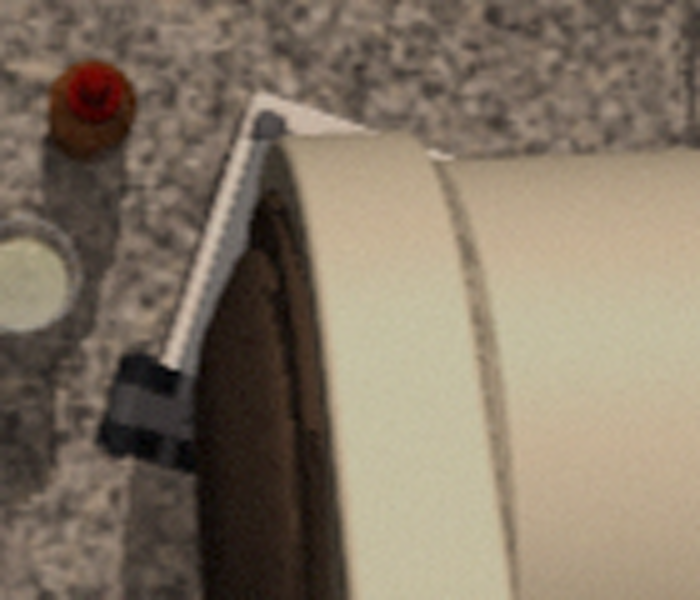

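```bash
python3 - <<'E'
import cv2
t=cv2.imread('pics/top0.png');cv2.imwrite('pics/t0c.png',cv2.resize(t[160:260,280:370],(720,600),interpolation=2))
t=cv2.imread('pics/scene0.png');cv2.imwrite('pics/s0c.png',cv2.resize(t[195:275,220:310],(720,600),interpolation=2))
E
```

```text
(no output)
```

View pics/t0c.png

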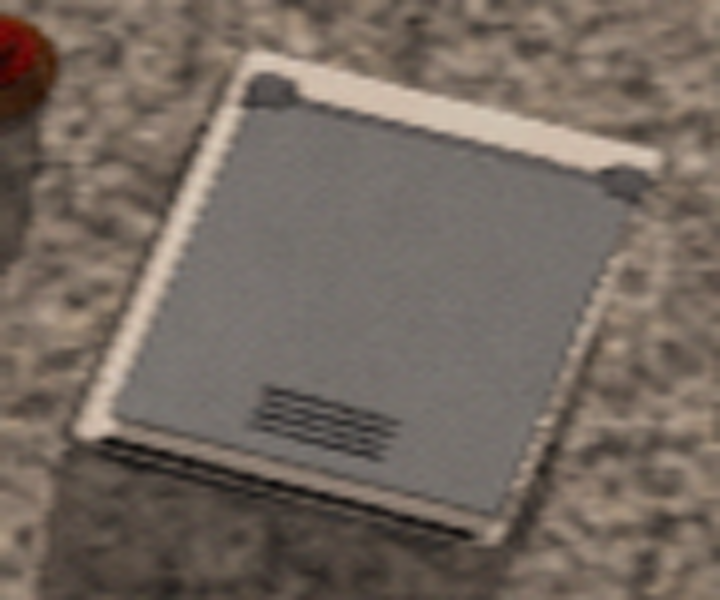

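View pics/s0c.png

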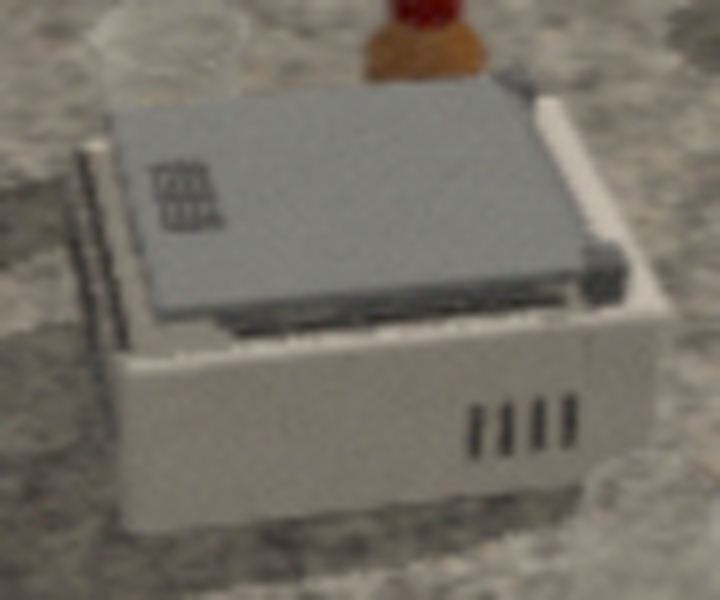

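```bash
cat > fit.py <<'E'
from h import *
from scipy.optimize import least_squares
L={'cFL':(-60,50,76.5),'cFR':(-60,-50,76.5),'mk':(-45,0,77),'rFL':(-70,56,64),'rFR':(-70,-56,64),'rBL':(70,56,64),'rBR':(70,-56,64),'bFR':(-70,-56,0)}
O={'top':{'cFL':(294.4,229.7),'cFR':(341.9,245.3),'mk':(320.4,230.5),'rFL':(290.6,231.7),'rFR':(341.5,250),'rBL':(311.9,169.2),'rBR':(362.5,185.8)},
'scene':{'cFL':(234,209.9),'cFR':(239.4,237),'mk':(243.4,221.1),'rFR':(235.9,243.3),'rBR':(303.5,236.6),'bFR':(235.9,265.7)},
'wrist':{'cFL':(226.75,145.3),'cFR':(313.75,148.3),'mk':(271,134.7),'rBL':(225,22.3),'rBR':(328,26.7),'rFL':(223.75,149.3),'rFR':(315,153.3)}}
I={c:arm.camera_info(c) for c in('top','scene')};w=dict(arm.camera_info('wrist'));n=np.load('w3.npy');w['rvec']=n[:3];w['tvec']=n[3:];I['wrist']=w
def W(p,l): c,s=np.cos(p[2]),np.sin(p[2]);l=np.array(l)/1000;return np.array([p[0]+c*l[0]-s*l[1],p[1]+s*l[0]+c*l[1],l[2]])
def res(p,cs): return np.concatenate([proj(c,[W(p,L[k]) for k in O[c]],I[c]).ravel()-np.array(list(O[c].values())).ravel() for c in cs])
for cs in(['top'],['scene'],['wrist'],['top','scene','wrist']):
    r=least_squares(res,[.47,-.05,-.26],args=(cs,),loss='soft_l1');print(cs,r.x[:2].round(4),np.degrees(r.x[2]).round(2),np.abs(r.fun).round(1))
    print('  press',W(r.x,L['mk']).round(4),'hinge',W(r.x,(52,0,70.5)).round(4),'vial',W(r.x,(-16,0,52)).round(4))
E
python3 fit.py
```

```text
['top'] [ 0.4714 -0.0483] -19.44 [0.9 0.8 0.5 0.9 0.  0.3 2.1 1.1 1.1 2.  0.6 2.4 2.1 0.6]
  press [ 0.429  -0.0333  0.077 ] hinge [ 0.5204 -0.0656  0.0705] vial [ 0.4563 -0.043   0.052 ]
['scene'] [ 0.4724 -0.0502] -20.05 [0.3 1.1 0.  0.9 0.3 0.3 1.1 0.5 1.4 0.2 0.1 3.4]
  press [ 0.4302 -0.0348  0.077 ] hinge [ 0.5213 -0.0681  0.0705] vial [ 0.4574 -0.0448  0.052 ]
['wrist'] [ 0.4716 -0.0471] -19.1 [0.2 0.4 0.2 0.9 0.2 0.4 1.7 2.6 1.9 1.7 1.6 2.6 1.1 2.3]
  press [ 0.4291 -0.0324  0.077 ] hinge [ 0.5207 -0.0641  0.0705] vial [ 0.4565 -0.0419  0.052 ]
['top', 'scene', 'wrist'] [ 0.4718 -0.0477] -19.24 [1.1 0.9 0.4 0.6 0.2 0.5 2.3 1.1 0.9 1.7 1.  2.6 1.7 1.  1.3 1.3 0.4 1.2
 0.5 0.7 1.5 0.1 0.7 1.1 0.5 3.  0.1 0.1 0.5 0.6 0.5 0.8 1.  3.2 2.6 2.
 1.3 2.1 1.4 2.1]
  press [ 0.4294 -0.0329  0.077 ] hinge [ 0.5209 -0.0649  0.0705] vial [ 0.4567 -0.0425  0.052 ]
```

Call:
move_arm(series=[[[0,0,0,0,0,-8.5,0],[0,0,0,0,0,-8.5,0],[0,0,0,0,0,-8.5,0],[0,0,0,0,0,-8.5,0],[0,0,0,0,0,-8.5,0],[0,0,0,0,0,-8.5,0],[0,0,0,0,0,-8.5,0],[0,0,0,0,0,-8.5,0],[0,0,0,0,0,-8.5,0],[0,0,0,0,0,-8.5,0]]])

```text
t: 5.1
ee_pos: [0.4054, -0.0045, 0.2815]
tool_rot: [0.006, 0.822, 0.57, -0.001]
force: [-0.3, -0.3, 0.4]
width: -0.001
```

Call:
move_arm(series=[[[0,0,0,0,0,-8.5,0],[0,0,0,0,0,-8.5,0],[0,0,0,0,0,-8.5,0],[0,0,0,0,0,-8.5,0],[0,0,0,0,0,-8.5,0],[0,0,0,0,0,-8.5,0],[0,0,0,0,0,-8.5,0],[0,0,0,0,0,-8.5,0],[0,0,0,0,0,-8.5,0],[0,0,0,0,0,-8.5,0]]])

```text
t: 6.1
ee_pos: [0.4054, -0.004, 0.2814]
tool_rot: [0.003, 0.212, 0.977, -0.005]
force: [-0.1, 0.3, -0.1]
width: -0.003
```

```bash
cat > go.py <<'E'
import sys
from h import *
s=arm.state();m=rot().as_matrix()
print(s['t'].__round__(2),'ee',s['ee_pos'].round(4),'F',s['force'].round(1),'J',s['joint_positions'].round(2),'xang',np.degrees(np.arctan2(m[1,0],m[0,0])).round(1),'tilt',np.degrees(m[:2,2]).round(1),'dq',np.abs(s['dq']).max().round(3))
g=np.array([.4718,-.0477,0]);a=np.radians(-19.24);Rz=np.array([[np.cos(a),-np.sin(a),0],[np.sin(a),np.cos(a),0],[0,0,1]])
print('reader frame mm',(Rz.T@(s['ee_pos']-g)*1000).round(1))
if len(sys.argv)>3:
    t=g+Rz@(np.array(list(map(float,sys.argv[1:4])))/1000);print('target',t,'tool shift',totool(t-s['ee_pos']).round(4))
    D=R.from_matrix(Rz@np.diag([-1,1,-1]).astype(float)); print('turn',np.degrees((rot().inv()*D).as_rotvec()).round(1))
E
python3 go.py -45 0 110
```

```text
6.1 ee [ 0.4054 -0.004   0.2814] F [-0.1  0.3 -0.1] J [ 0.84 -0.02 -0.89  2.05 -0.    1.1   1.1 ] xang 155.5 tilt [ 0.3 -0.6] dq 1.484
reader frame mm [-77.1  19.4 281.4]
target [ 0.42931341 -0.03287134  0.11      ] tool shift [-0.0322 -0.0149  0.1718]
turn [-0.5  0.5 -5.3]
```

Call:
move_arm(series=[[[-0.011,-0.006,0.045,0,0,0,0],[-0.011,-0.006,0.045,0,0,0,0],[-0.01,-0.003,0.045,0,0,0,0],[0,0,0.03,0,0,0,0],[0,0,0,0,0,0,0]]])

```text
t: 6.6
ee_pos: [0.4349, -0.035, 0.1144]
tool_rot: [0.008, 0.21, 0.978, -0.006]
force: [-1.3, -0.5, 0.3]
width: 0.001
```

```bash
python3 go.py -45 0 84
```

```text
6.6 ee [ 0.4349 -0.035   0.1144] F [-1.3 -0.5  0.3] J [ 0.7   0.36 -0.8   2.17  0.4   0.74  0.79] xang 155.8 tilt [ 0.8 -0.8] dq 0.041
reader frame mm [-39.   -0.2 114.4]
target [ 0.42931341 -0.03287134  0.084     ] tool shift [ 0.0066 -0.0001  0.0303]
turn [-0.5  1.  -5. ]
```

Call:
move_arm(series=[[[0.005,0,0.01,-0.5,1,-5,0],[0,0,0.01,0,0,0,0],[0,0,0.006,0,0,0,0],[0,0,0,0,0,0,0]]])

```text
t: 7.0
ee_pos: [0.4329, -0.0327, 0.0903]
tool_rot: [0.002, 0.168, 0.986, 0.0]
force: [-1.0, -0.2, 0.9]
width: 0.002
```

```bash
python3 go.py -45 0 77
```

```text
7.0 ee [ 0.4329 -0.0327  0.0903] F [-1.  -0.2  0.9] J [ 0.69  0.42 -0.78  2.18  0.45  0.71  0.83] xang 160.7 tilt [ 0.2 -0. ] dq 0.022
reader frame mm [-41.6   1.4  90.3]
target [ 0.42931341 -0.03287134  0.077     ] tool shift [ 0.0034 -0.0014  0.0133]
turn [ 0.1  0.2 -0. ]
```

Call:
move_arm(series=[[[0.004,-0.001,0.005,0,0,0,0],[0,0,0.004,0,0,0,0],[0,0,0.003,0,0,0,0],[0,0,0.002,0,0,0,0]]])

```text
t: 7.4
ee_pos: [0.4306, -0.0327, 0.0777]
tool_rot: [0.005, 0.169, 0.986, -0.001]
force: [-0.4, 0.8, 0.4]
width: 0.005
```

Call:
move_arm(series=[[[0,0,0.002,0,0,0,0],[0,0,0.002,0,0,0,0]]])

```text
t: 7.6
ee_pos: [0.4305, -0.0327, 0.0737]
tool_rot: [0.005, 0.169, 0.986, -0.001]
force: [-2.7, 0.2, 3.9]
width: -0.002
```

Call:
move_arm(series=[[[0,0,0.002,0,0,0,0],[0,0,0.002,0,0,0,0]]])

```text
t: 7.8
ee_pos: [0.4307, -0.0326, 0.0714]
tool_rot: [0.004, 0.168, 0.986, -0.002]
force: [-16.2, 0.6, 54.5]
width: -0.0
```

Call:
move_arm(series=[[[0.0,0,-0.004,0,0,0,0],[0.01,0,-0.01,0,0,0,0],[0.04,0,-0.02,0,0,0,0],[0.045,0,-0.03,0,0,0,0],[0.03,0,-0.04,0,0,0,0],[0,0,-0.04,0,0,0,0],[0,0,-0.04,0,0,0,0]]])

```text
t: 8.5
ee_pos: [0.3134, 0.0087, 0.2452]
tool_rot: [-0.0, 0.168, 0.986, -0.001]
force: [1.3, -1.8, -0.7]
width: 0.001
```

```bash
python3 - <<'E'
from h import *
i=arm.camera_info('wrist')
for c in('wrist','scene','top'):
    im=arm.snapshot(c);cv2.imwrite(f'pics/o_{c}.png',cv2.resize(im,(800,600)))
    for l in ('vial_top','cover_press'):
        for r in arm.pinpoint(c,l)[:1]: print(c,l,r,atz(c,r['position'],.062,i if c=='wrist' else None))
E
python3 go.py -16 0 90
```

```text
wrist cover_press {'position': [255.5, 347.4], 'score': 0.53} [ 0.5543559  -0.07610892  0.062     ]
scene vial_top {'position': [260.8, 225.1], 'score': 0.68} [ 0.46386123 -0.04715302  0.062     ]
scene cover_press {'position': [270.7, 180.5], 'score': 0.73} [0.58672489 0.11325689 0.062     ]
top vial_top {'position': [326.7, 216.3], 'score': 0.44} [ 0.45681537 -0.04820662  0.062     ]
top cover_press {'position': [342.3, 189.1], 'score': 0.97} [ 0.51117322 -0.08023048  0.062     ]
8.95 ee [0.3135 0.0087 0.2431] F [-0.   0.3  0.3] J [ 0.97 -0.25 -0.92  2.27 -0.23  1.05  1.42] xang 160.6 tilt [-0.2  0.1] dq 0.007
reader frame mm [-168.     1.1  243.1]
target [ 0.45669366 -0.04242759  0.09      ] tool shift [-0.1526 -0.0007  0.1525]
turn [-0.  -0.2 -0.2]
```

View pics/o_wrist.png

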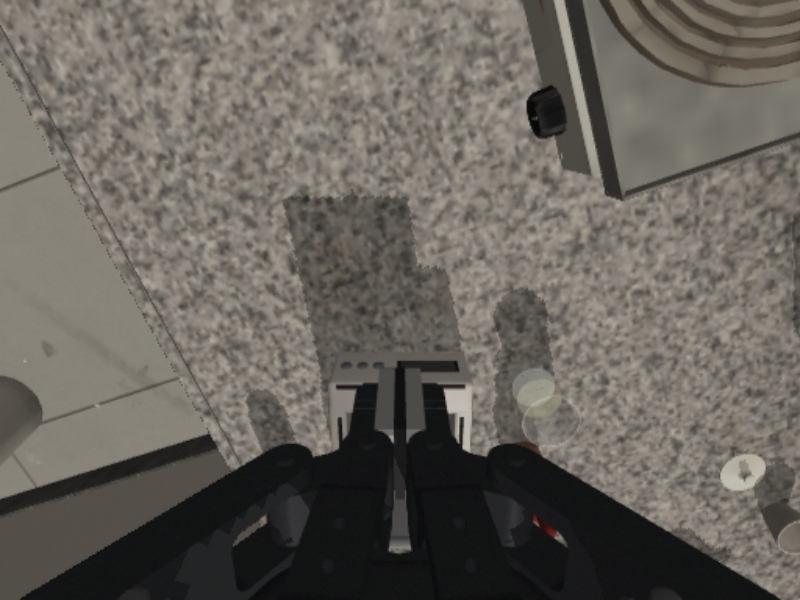

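View pics/o_scene.png

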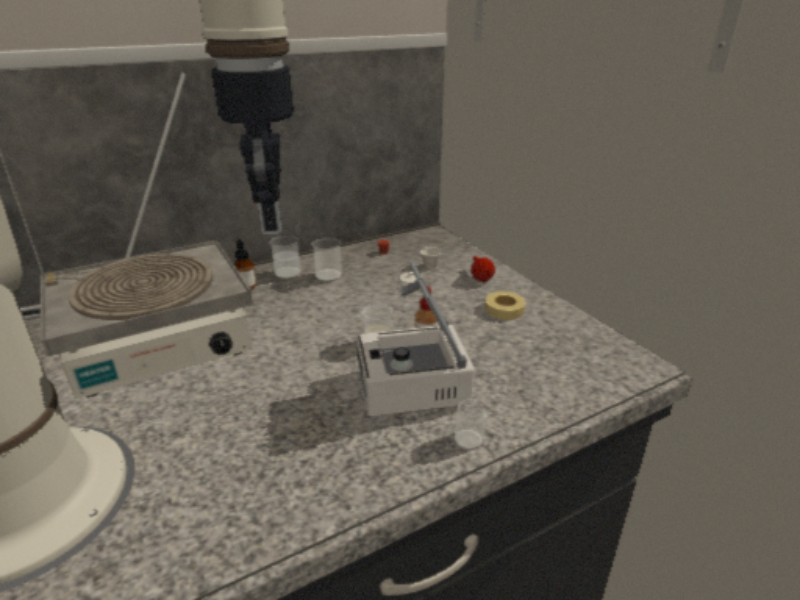

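Call:
move_arm(series=[[[-0.045,0,0,0,0,0,0],[-0.045,0,0.01,0,0,0,0],[-0.04,0,0.03,0,0,0,0],[-0.01,0,0.04,0,0,0,0],[0,0,0.03,0,0,0,0],[0,0,0.01,0,0,0,0],[0,0,0,0,0,0,0]]])

```text
t: 9.65
ee_pos: [0.4476, -0.0384, 0.1149]
tool_rot: [-0.004, 0.17, 0.985, 0.002]
force: [0.8, 0.8, 0.1]
width: -0.003
```

```bash
python3 go.py -20 0 70; python3 - <<'E'
from h import *
i=arm.camera_info('wrist')
for c in('wrist','scene'):
    im=arm.snapshot(c);cv2.imwrite(f'pics/v_{c}.png',cv2.resize(im,(800,600)) if c=='wrist' else cv2.resize(im[110:280,180:350],(800,600)))
E
```

```text
9.65 ee [ 0.4476 -0.0384  0.1149] F [0.8 0.8 0.1] J [ 0.82  0.45 -0.94  2.12  0.49  0.82  0.81] xang 160.4 tilt [-0.4  0.3] dq 0.027
reader frame mm [-25.9   0.8 114.9]
target [ 0.45291707 -0.04110948  0.07      ] tool shift [-0.0063 -0.0009  0.0448]
turn [ 0.2 -0.5 -0.4]
```

View pics/v_wrist.png

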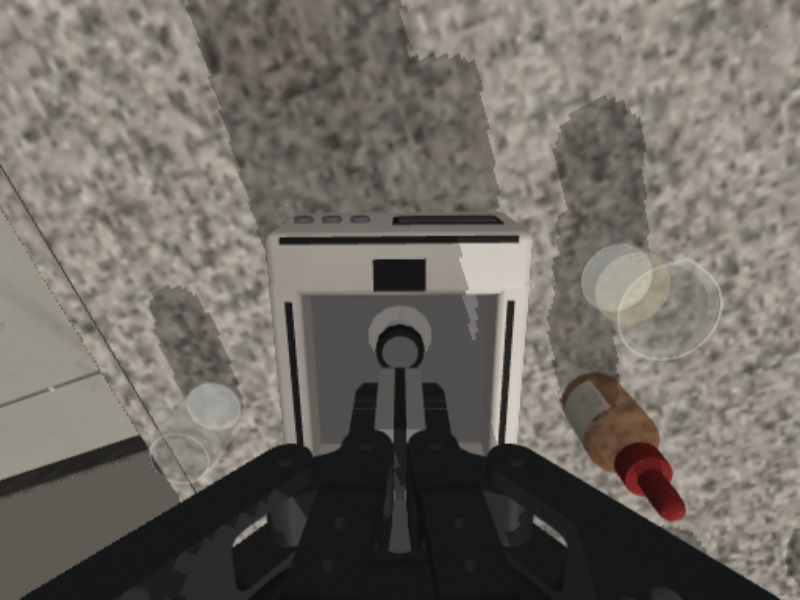

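View pics/v_scene.png

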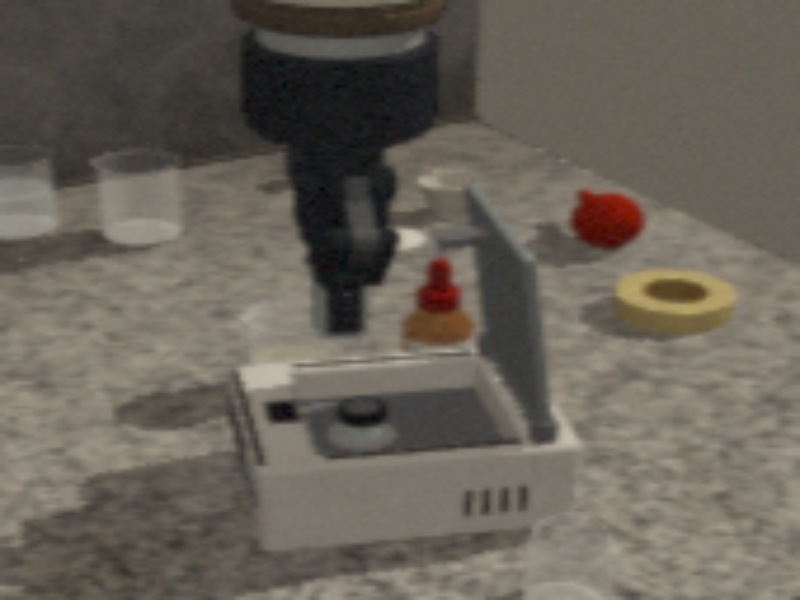

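Call:
move_arm(series=[[[-0.003,0,0.015,0,0,0,0],[-0.002,-0.001,0.015,0,-0.4,-0.4,0],[0,0,0.012,0,0,0,0],[0,0,0.005,0,0,0,0]]])

```text
t: 10.15
ee_pos: [0.4586, -0.0428, 0.0758]
tool_rot: [0.009, 0.167, 0.986, -0.001]
force: [-1.2, -0.1, 0.0]
width: 0.0
```

```bash
python3 go.py -21 0 52
```

```text
10.15 ee [ 0.4586 -0.0428  0.0758] F [-1.2 -0.1  0. ] J [ 0.75  0.51 -0.86  2.14  0.6   0.73  0.73] xang 160.7 tilt [ 1.  -0.3] dq 0.104
reader frame mm [-14.1   0.3  75.8]
target [ 0.45197292 -0.04077996  0.052     ] tool shift [ 0.0073 -0.0003  0.0237]
turn [ 0.  1. -0.]
```

Call:
move_arm(series=[[[0.006,0,0.004,0,1,0,0],[0.0,0,0.004,0,0,0,0],[0,0,0.003,0,0,0,0],[0,0,0.003,0,0,0,0]]])

```text
t: 10.55
ee_pos: [0.454, -0.041, 0.063]
tool_rot: [0.001, 0.167, 0.986, -0.0]
force: [-1.7, 1.1, 3.2]
width: -0.002
```

```bash
python3 go.py -20 0 52
```

```text
10.55 ee [ 0.454 -0.041  0.063] F [-1.7  1.1  3.2] J [ 0.73  0.54 -0.84  2.14  0.62  0.72  0.71] xang 160.7 tilt [ 0.1 -0.1] dq 0.067
reader frame mm [-19.1   0.5  63. ]
target [ 0.45291707 -0.04110948  0.052     ] tool shift [ 0.001  -0.0005  0.011 ]
turn [-0.   0.2 -0. ]
```

In contact (3 N at z = 63 mm). Pushing down.

Call:
move_arm(series=[[[0,0,0.003,0,0,0,0],[0,0,0.003,0,0,0,0],[0,0,0.002,0,0,0,0]]])

```text
t: 10.85
ee_pos: [0.454, -0.041, 0.0547]
tool_rot: [0.001, 0.167, 0.986, -0.001]
force: [-0.2, -0.5, 3.4]
width: 0.002
```

Call:
move_arm(series=[[[0,0,0.002,0,0,0,0]]])

```text
t: 10.95
ee_pos: [0.4537, -0.0407, 0.0528]
tool_rot: [0.001, 0.167, 0.986, -0.001]
force: [-10.1, 1.7, 19.1]
width: -0.002
```

Call:
move_arm(series=[[[0,0,0.001,0,0,0,0]]])

```text
t: 11.05
ee_pos: [0.4535, -0.0405, 0.0522]
tool_rot: [0.001, 0.167, 0.986, -0.001]
force: [-6.5, 0.5, 17.1]
width: 0.004
```

Call:
move_arm(series=[[[0,0,0.001,0,0,0,0]]])

```text
t: 11.15
ee_pos: [0.4537, -0.0403, 0.0519]
tool_rot: [0.001, 0.166, 0.986, -0.002]
force: [-6.9, -1.1, 23.8]
width: -0.0
```

Call:
move_arm(series=[[[0,0,-0.004,0,0,0,0],[0,0,-0.02,0,0,0,0],[0.01,0,-0.03,0,0,0,0],[0.01,0,-0.045,0,0,0,0],[0.02,0,-0.045,0,0,0,0],[0.03,0,-0.045,0,0,0,0],[0.03,0,-0.02,0,0,0,0],[0,0,0,0,0,0,0]]])

```text
t: 11.95
ee_pos: [0.3661, -0.0094, 0.2568]
tool_rot: [-0.0, 0.165, 0.986, -0.006]
force: [0.4, 0.2, -0.6]
width: -0.001
```

```bash
python3 go.py 90 0 270; python3 - <<'E'
from h import *
i=arm.camera_info('wrist')
for c in('wrist','scene'):
    im=arm.snapshot(c);cv2.imwrite(f'pics/x_{c}.png',cv2.resize(im,(800,600)) if c=='wrist' else cv2.resize(im[110:280,180:350],(800,600)))
E
```

```text
11.95 ee [ 0.3661 -0.0094  0.2568] F [ 0.4  0.2 -0.6] J [ 1.26 -0.15 -1.2   2.15 -0.15  1.06  1.38] xang 161.0 tilt [-0.1 -0.6] dq 0.199
reader frame mm [-112.4    1.3  256.8]
target [ 0.55677319 -0.07735733  0.27      ] tool shift [-0.2024 -0.0024 -0.0129]
turn [-0.7  0.1  0.3]
```

View pics/x_scene.png

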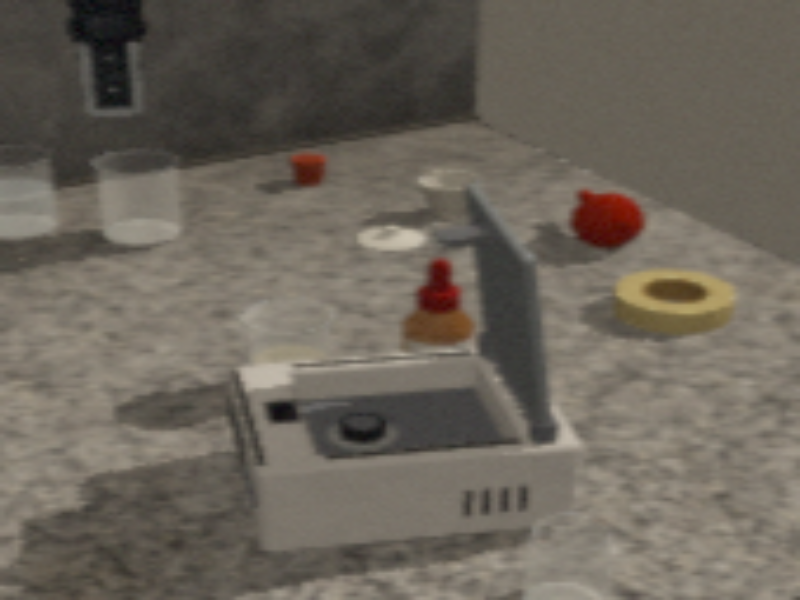

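View pics/x_wrist.png

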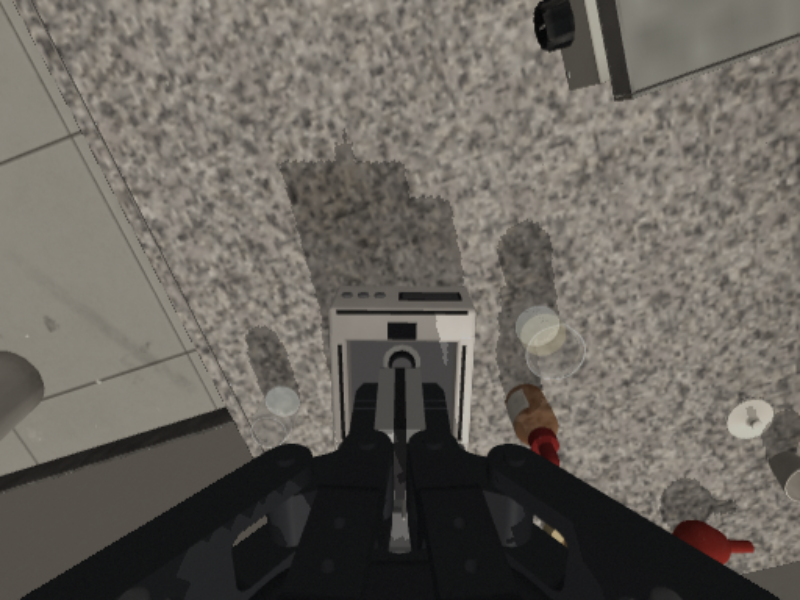

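Call:
move_arm(series=[[[-0.03,0,-0.01,-0.5,0,0.3,0],[-0.045,0,0,0,0,0,0],[-0.045,0,0,0,0,0,0],[-0.045,0,0,0,0,0,0],[-0.03,0,0,0,0,0,0],[-0.01,0,0,0,0,0,0],[0,0,0,0,0,0,0]]])

```text
t: 12.75
ee_pos: [0.5541, -0.079, 0.2386]
tool_rot: [-0.019, 0.173, 0.985, 0.012]
force: [-0.2, -0.1, 0.2]
width: 0.0
```

```bash
python3 go.py 82 0 155
```

```text
12.75 ee [ 0.5541 -0.079   0.2386] F [-0.2 -0.1  0.2] J [ 0.91  0.55 -1.09  1.73  0.48  1.21  0.92] xang 160.1 tilt [-1.9  1.8] dq 0.099
reader frame mm [ 88.   -2.4 238.6]
target [ 0.54922002 -0.07472112  0.155     ] tool shift [0.0026 0.0009 0.0838]
turn [ 1.  -2.4 -0.6]
```

Call:
move_arm(series=[[[0,0,0.02,1,-2.4,-0.6,0],[0,0,0.03,0,0,0,0],[0,0,0.025,0,0,0,0],[0,0,0.01,0,0,0,0],[0,0,0,0,0,0,0]]])

```text
t: 13.25
ee_pos: [0.549, -0.0721, 0.1362]
tool_rot: [-0.01, 0.166, 0.986, 0.007]
force: [-0.0, 1.3, -0.0]
width: 0.002
```

```bash
python3 go.py 62 0 153;python3 - <<'E'
from h import *
im=arm.snapshot('scene');cv2.imwrite('pics/b_scene.png',cv2.resize(im[110:280,180:350],(800,600)))
E
```

```text
13.25 ee [ 0.549  -0.0721  0.1362] F [-0.   1.3 -0. ] J [ 0.84  0.64 -1.    1.85  0.61  1.02  0.82] xang 160.9 tilt [-1.  1.] dq 0.025
reader frame mm [ 81.    2.4 136.2]
target [ 0.53033709 -0.0681306   0.153     ] tool shift [ 0.0193 -0.0022 -0.0164]
turn [ 0.6 -1.3  0.1]
```

View pics/b_scene.png

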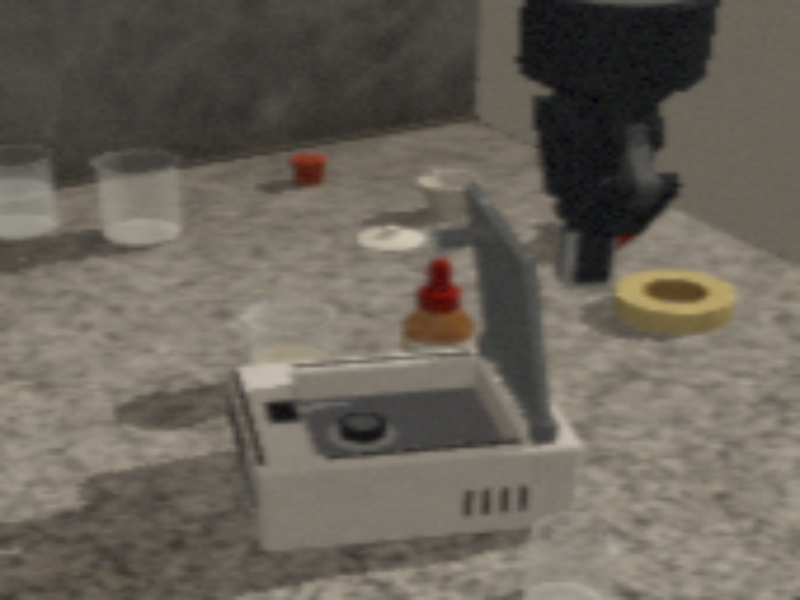

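Call:
move_arm(series=[[[0.006,-0.001,-0.008,0.6,-1.3,0,0],[0.006,-0.001,-0.006,0,0,0,0],[0.006,0,0,0,0,0,0],[0.006,0,0,0,0,0,0],[0.006,0,0,0,0,0,0]]])

```text
t: 13.8
ee_pos: [0.5228, -0.064, 0.1545]
tool_rot: [0.004, 0.167, 0.986, 0.001]
force: [3.8, -1.7, -1.6]
width: 0.003
```

```bash
python3 go.py 38 0 153
```

```text
13.8 ee [ 0.5228 -0.064   0.1545] F [ 3.8 -1.7 -1.6] J [ 0.88  0.56 -1.04  1.92  0.58  0.99  0.81] xang 160.8 tilt [0.5 0.1] dq 0.138
reader frame mm [ 53.5   1.4 154.5]
target [ 0.50767757 -0.06022198  0.153     ] tool shift [ 0.0155 -0.0014  0.0013]
turn [0.2 0.4 0.1]
```

Call:
move_arm(series=[[[0.005,0,0,0,0.3,0,0],[0.005,0,0,0,0,0,0],[0.005,0,0.0,0,0,0,0],[0.005,0,0.001,0,0,0,0],[0.005,0,0.001,0,0,0,0],[0.005,0,0.001,0,0,0,0]]])

```text
t: 14.4
ee_pos: [0.4952, -0.0547, 0.1523]
tool_rot: [0.004, 0.168, 0.986, 0.002]
force: [2.9, -1.4, -0.8]
width: -0.0
```

```bash
python3 go.py 2 0 142
```

```text
14.4 ee [ 0.4952 -0.0547  0.1523] F [ 2.9 -1.4 -0.8] J [ 0.92  0.52 -1.07  1.99  0.56  0.95  0.8 ] xang 160.7 tilt [0.5 0.1] dq 0.129
reader frame mm [ 24.4   1.1 152.3]
target [ 0.47368829 -0.04835905  0.142     ] tool shift [ 0.0225 -0.0012  0.0101]
turn [ 0.3  0.5 -0.1]
```

Call:
move_arm(series=[[[0.005,-0.001,0.001,0.2,0.4,0,0],[0.005,0,0.002,0,0,0,0],[0.005,0,0.003,0,0,0,0],[0.005,0,0.003,0,0,0,0],[0.004,0,0.003,0,0,0,0]]])

```text
t: 14.9
ee_pos: [0.4712, -0.0471, 0.1399]
tool_rot: [0.001, 0.167, 0.986, 0.001]
force: [4.9, -0.6, 0.7]
width: -0.001
```

```bash
python3 go.py -13.6 0 130
```

```text
14.9 ee [ 0.4712 -0.0471  0.1399] F [ 4.9 -0.6  0.7] J [ 0.92  0.5  -1.07  2.05  0.56  0.91  0.77] xang 160.7 tilt [0.2 0. ] dq 0.119
reader frame mm [ -0.8   0.4 139.9]
target [ 0.45895961 -0.04321845  0.13      ] tool shift [ 0.0128 -0.0004  0.0099]
turn [ 0.1  0.1 -0. ]
```

Call:
move_arm(series=[[[0.004,0,0.003,0,0,0,0],[0.004,0,0.003,0,0,0,0],[0.004,0,0.004,0,0,0,0],[0.004,0,0.004,0,0,0,0],[0.004,0,0.004,0,0,0,0],[0.003,0,0.004,0,0,0,0]]])

```text
t: 15.5
ee_pos: [0.4484, -0.0389, 0.1165]
tool_rot: [0.002, 0.168, 0.986, 0.001]
force: [3.7, -1.6, 1.2]
width: -0.004
```

```bash
python3 go.py -35 0 103
```

```text
15.5 ee [ 0.4484 -0.0389  0.1165] F [ 3.7 -1.6  1.2] J [ 0.91  0.5  -1.06  2.12  0.59  0.85  0.73] xang 160.7 tilt [0.3 0. ] dq 0.11
reader frame mm [-25.    0.6 116.5]
target [ 0.43875487 -0.03616659  0.103     ] tool shift [ 0.01   -0.0007  0.0134]
turn [ 0.1  0.2 -0. ]
```

Call:
move_arm(series=[[[0.003,0,0.004,0,0,0,0],[0.003,0,0.004,0,0,0,0],[0.003,0,0.004,0,0,0,0],[0.002,0,0.004,0,0,0,0],[0.002,0,0.004,0,0,0,0]]])

```text
t: 16.0
ee_pos: [0.4348, -0.034, 0.0947]
tool_rot: [0.002, 0.167, 0.986, 0.0]
force: [3.3, -1.7, 3.1]
width: 0.002
```

```bash
python3 go.py -43 0 80
```

```text
16.0 ee [ 0.4348 -0.034   0.0947] F [ 3.3 -1.7  3.1] J [ 0.88  0.51 -1.03  2.17  0.63  0.79  0.68] xang 160.7 tilt [0.2 0. ] dq 0.1
reader frame mm [-39.5   0.8  94.7]
target [ 0.4312017  -0.03353039  0.08      ] tool shift [ 0.0036 -0.0008  0.0147]
turn [ 0.1  0.2 -0. ]
```

Call:
move_arm(series=[[[0.002,-0.001,0.004,0,0,0,0],[0.001,0,0.004,0,0,0,0],[0.001,0,0.004,0,0,0,0],[0.001,0,0.003,0,0,0,0]]])

```text
t: 16.4
ee_pos: [0.4289, -0.0327, 0.0782]
tool_rot: [0.001, 0.167, 0.986, 0.001]
force: [2.7, -0.6, 2.6]
width: -0.001
```

```bash
python3 go.py -45 0 72
```

```text
16.4 ee [ 0.4289 -0.0327  0.0782] F [ 2.7 -0.6  2.6] J [ 0.85  0.53 -1.    2.19  0.66  0.76  0.65] xang 160.7 tilt [0.2 0. ] dq 0.074
reader frame mm [-45.4   0.1  78.2]
target [ 0.42931341 -0.03287134  0.072     ] tool shift [-0.0004 -0.0001  0.0062]
turn [ 0.1  0.2 -0. ]
```

Call:
move_arm(series=[[[0,0,0.002,0,0,0,0],[0,0,0.002,0,0,0,0],[0,0,0.0015,0,0,0,0]]])

```text
t: 16.7
ee_pos: [0.4284, -0.0325, 0.072]
tool_rot: [0.001, 0.167, 0.986, 0.0]
force: [-0.3, -1.1, 15.8]
width: -0.003
```

Call:
move_arm(series=[[[0,0,0.001,0,0,0,0]]])

```text
t: 16.8
ee_pos: [0.4285, -0.0324, 0.0717]
tool_rot: [0.001, 0.167, 0.986, -0.0]
force: [-6.1, -0.4, 29.9]
width: -0.001
```

Call:
move_arm(series=[[[0,0,-0.004,0,0,0,0],[0,0,-0.01,0,0,0,0],[0.03,0,-0.03,0,0,0,0],[0.045,0,-0.04,0,0,0,0],[0.045,0,-0.04,0,0,0,0],[0.01,0,-0.03,0,0,0,0],[0,0,0,0,0,0,0],[0,0,0,0,0,0,0],[0,0,0,0,0,0,0],[0,0,0,0,0,0,0]]])

```text
t: 17.8
ee_pos: [0.3264, -0.01, 0.188]
tool_rot: [-0.014, 0.171, 0.985, -0.008]
force: [0.5, 0.1, -0.4]
width: 0.003
```

Call:
move_arm(series=[[[0,0,0,0,0,0,0],[0,0,0,0,0,0,0],[0,0,0,0,0,0,0],[0,0,0,0,0,0,0],[0,0,0,0,0,0,0],[0,0,0,0,0,0,0],[0,0,0,0,0,0,0],[0,0,0,0,0,0,0],[0,0,0,0,0,0,0],[0,0,0,0,0,0,0]]])

```text
t: 18.8
ee_pos: [0.3258, -0.0067, 0.1865]
tool_rot: [-0.017, 0.17, 0.985, -0.0]
force: [0.3, 0.3, -0.6]
width: -0.001
```

```bash
python3 go.py; python3 - <<'E'
from h import *
for c in('scene','top'):
    im=arm.snapshot(c);cv2.imwrite(f'pics/f_{c}.png',cv2.resize(im,(800,600)) if c=='top' else cv2.resize(im[150:300,200:350],(800,600)))
    for l in('cover_press','bottle','jar','beaker'):
        r=arm.pinpoint(c,l)
        if r: print(c,l,r[0],atz(c,r[0]['position'],.077 if l=='cover_press' else 0))
E
```

```text
18.8 ee [ 0.3258 -0.0067  0.1865] F [ 0.3  0.3 -0.6] J [ 1.35 -0.04 -1.35  2.29 -0.06  0.89  1.27] xang 160.5 tilt [-1.9  0.3] dq 0.003
reader frame mm [-151.3   -9.4  186.5]
scene cover_press {'position': [242.2, 221.6], 'score': 0.71} [ 0.42616836 -0.03600052  0.077     ]
scene bottle {'position': [270.1, 217.3], 'score': 0.71} [ 5.45619924e-01  4.69966181e-02 -5.55111512e-17]
scene jar {'position': [301.6, 280.3], 'score': 0.68} [ 0.48393272 -0.17071499  0.        ]
scene beaker {'position': [238.0, 220.9], 'score': 0.53} [ 4.69373340e-01  7.23396490e-02 -5.55111512e-17]
top cover_press {'position': [321.5, 228.7], 'score': 0.87} [ 0.43182714 -0.03552784  0.077     ]
top bottle {'position': [276.0, 172.1], 'score': 0.75} [0.55585283 0.05033074 0.        ]
top jar {'position': [377.6, 206.2], 'score': 0.75} [ 0.48202152 -0.16590599  0.        ]
top beaker {'position': [264.7, 205.0], 'score': 0.68} [0.48463596 0.07475535 0.        ]
```

View pics/f_scene.png

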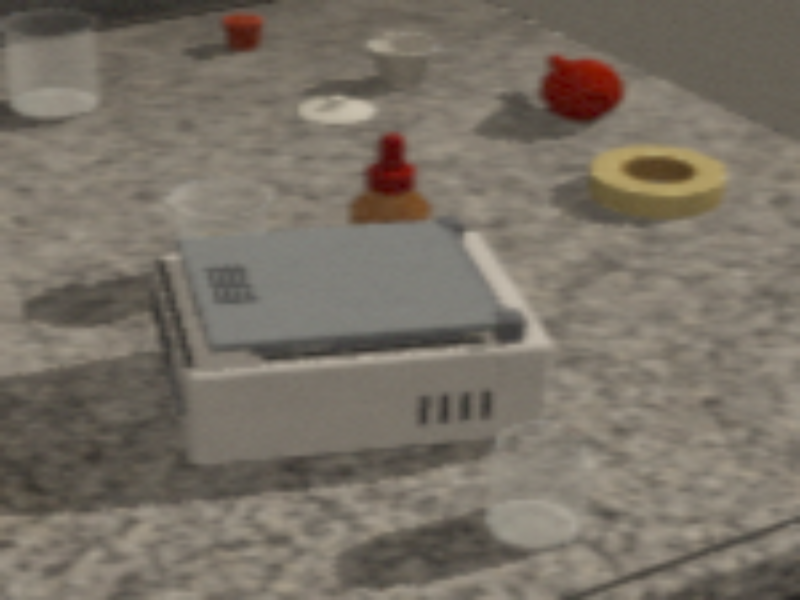

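View pics/f_top.png

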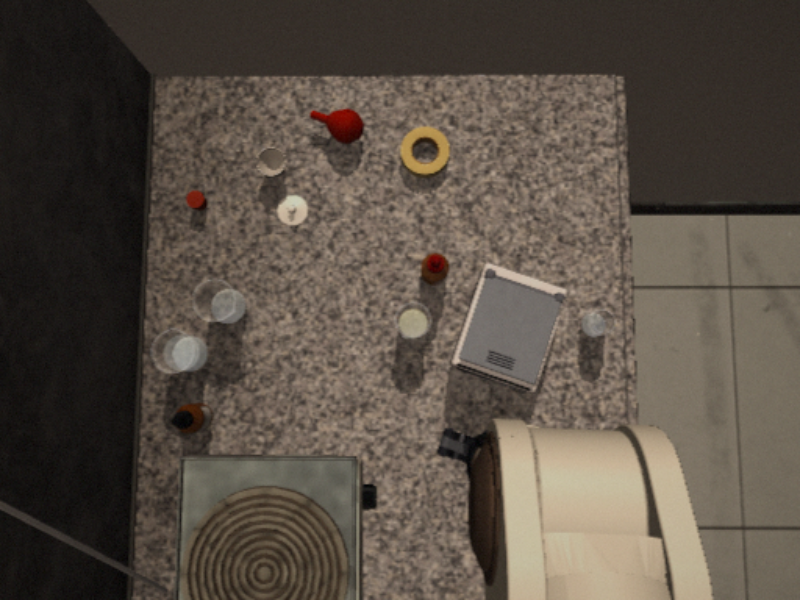

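The cover is shut, with its press mark at the same spot as at the start, two seconds after I let go. The bottle, jar and beaker have not moved. The arm is clear and at rest, so I am handing in.

```bash
python3 -c "
from plant import arm
print(arm.finish_job())"
```

```text
the job is handed in; nothing more can be done
None
```

I pressed the cover once and it popped open, then pushed the vial home and closed the cover until it latched. I handed the job in at about 19 s.

- **Opening:** I pressed the cover at its mark with the closed fingertips. The force at the stop reached about 54 N for an instant, well above the 5–8 N the latch needs. It was on the fingertips, not the gripper's body, so it should not count against the 40 N limit, and it stayed under the 120 N wrist limit.
- **Vial:** The cap moved from about 63 mm to 52 mm above the bench under about 3 N. It then stopped hard at 17–24 N, at its 52 mm home height. The scene picture afterwards also showed it seated.
- **Closing:** I pushed the cover over from behind with 3–5 N, then pressed it to its stop at about 30 N and let go. Two seconds later the scene and top pictures still showed it shut, with the mark back where it started.
- **Surroundings:** The bottle, jar and beaker look the same in the pictures before and after. The network's position readings differ by up to about 6 mm, which is its usual scatter.

No check failed. With the cover shut, the vial could not be seen again at the end.

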